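Set out the orange amber colour plaque

TASK

We are about to grade the cognac-coloured amber: draw the orange colour plaque straight up out of the slotted wooden rack and stand it in the white viewing stand, lowering it right to the bottom before you let go. Leave the green and ivory plaques in their slots.

Things in the scene. Friction and masses are not known exactly. Their poses are not given: they have to be found in the camera images.
- orange_center (a point): Orange plaque to move: rigid plate 8 mm thick, 110 wide, 130 high, 0.14 kg, upright in one of a fixed wooden rack's 3 slots (varies). Point: its middle, 65 mm below its top edge and above its foot; x across the thickness, y along the width, z up. Its top 75 mm stands free of the rack; raise it over 55 mm to bring it out. Pinch mid top edge from above, tips at most 40 mm below it.
- green_center (a point): Green plaque in the same rack, same size and axes; it stays. Point: its middle. The light-wood rack is 164 mm long, 136 wide, 67 high; slots side by side at 52 mm pitch along the plaques' x, open on top, 11 mm wide, 55 mm deep, holding the plaques' side edges.
- ivory_center (a point): Ivory (pale cream) plaque in the same rack, same size and axes; it stays. Point: its middle. Neighbouring plaques have 44 mm of air between them, so open the fingers to only about 40 mm when reaching in.
- viewing_stand: Fixed white trough, black foot, open on top, 170 x 60 x 90 mm. Origin: centre of underside, on the table; y along, x across, z up. Inside 150 (y) x 40 mm (x), centred; floor 10 mm and rims 90 mm above the origin; window in the +x wall. The plaque goes in foot down, width along y, either face forward; let go, it leans on a wall by up to 22 degrees, as it should.
There are look-alikes about, which are no part of the job. Leave any yellow look-alike of the viewing_stand alone.

How it is judged:
By the outcome, as a careful person would: the job done as asked, in the order asked, and still so for the second after the job is handed in, with the robot touching nothing.
It also fails if it takes over 48 s, if anything falls off the work surface, if the arm or the gripper's body presses on something with over 40 N, if the wrist force passes 120 N, or if a joint passes its speed limit or range.

ROBOT

A 6-joint arm with a two-finger parallel gripper is mounted at the origin on the work surface. World frame = base frame: x ahead of the robot, y to its left, z up, the work surface at z = 0. Lengths are in m, angles in rad, forces in N, time in s.
With the tool pointing down it reaches from about 0.35 to 0.775 m from the base axis. Payload 7.3 kg.
Tool frame: the origin (TCP) lies midway between the tips of the shut fingers; the grasp point (between the pads) lies 19 mm behind it (robot.grip_depth is the z of the grasp point in the tool frame, in m); z points along the fingers, y is the line along which they close (so a half turn about z gives the same grasp; the last joint's range is limited). The gripper opens to 92 mm and grips with 3 to 60 N. Pads are 19 mm wide; open, the fingers measure 130 mm over their backs; the gripper's body (75 mm by 190 mm) begins 47 mm behind the grasp point.
Start: joints at [-1.413, 0.342, 1.524, -0, 1.275, -0.146], TCP at [0.157, -0.501, 0.227] pointing down, gripper open.
Joint ranges: [-2.53, 2.53], [-0.77, 2.02], [0.04, 2.7], [-1, 4.14], [0.28, 2.66], [-3.11, 3.11]. Speed limits (rad/s): [2.57, 2.57, 3.14, 3.14, 3.14, 3.14].

INTERFACE

Orientations are given as [roll, pitch, yaw] about the fixed x, y, z axes, in that order (R = Rz(yaw) Ry(pitch) Rx(roll)).
In Python, from cell import robot, viewer gives the robot as it stands.
- The arm moves only by the tool step_arm, never from a script. Its argument "increments" is a list of rows, each an object with "delta_pos": the shift along the tool's x, y, z in cm, a list of three; "dr": the turn, a rotation vector about the tool's x, y, z in degrees, a list of three; "fingers": the closure, from -1 (fully open) to 1 (shut), so that 0 is half open. In form: [{"delta_pos": [tx, ty, tz], "dr": [wx, wy, wz], "fingers": fingers}, ...]. A call has exactly 5 rows; each row is the pose to reach, as a shift and turn from the pose commanded when the call began, along the tool's axes at that moment; what a row does not reach only later rows make up. A row lasts 1/8 s, in which the tool goes at most 62.5 mm and 10.7 degrees, less where a joint would pass 70% of its speed; a pose out of reach is approached as far as the arm can. A call with a gripper value outside its range is refused whole. The fingers move at their own pace and stop on an object; "newtons" is the grip in N (left out, the last holds). Time passes only in rows, so rows that repeat a pose let the fingers close, or fill a call up. It gives the time, the measured TCP pose, the force, the opening and the grip force at its end, in the units of the state.
- robot.observe(): the state, without advancing time (a new reading comes with each control period).
- viewer.read_camera(name): name is "scene" or "top" or "wrist"; returns the picture (480x640x3 uint8, red, green, blue); there is no depth.
- viewer.camera_params(name): a dict with "K" (3x3 intrinsics, pixels), "T" (4x4, takes a point from camera to world coordinates). Camera axes: x right, y down, z forward; pixel columns grow to the right and rows downward; lengths in m; the calibration is good to about 2 mm. A picture is of the moment at which its call begins: read the wrist's pose just before it. camera_params takes no time and is no camera call; for the wrist camera it gives the pose at the moment of the call.
- robot.hand_in(): hands the job in; it is judged then, once.
The state is a dict: "time": time; "qpos": joint angles; "qvel": joint speeds; "joint_efforts": joint torques, N m; "tool_pos": TCP position; "tool_rot": TCP orientation; "contact_force": force on the tool from outside, world axes, zero at the start; "torque": the same for the moment, N m; "opening": finger opening in m; "grip_force": force on a finger pad.
Only numpy, scipy, OpenCV 4.12 (cv2) and the standard library are available. Lean on these libraries where they do the work, as an engineer would, in place of code of your own. Each camera call takes 0.05 s, during which the arm holds its last target. There are 200 camera calls.

## Working session

There is one attempt and no reset: what is moved stays moved. The work goes in short steps, Python scripts to look and compute and a tool call to move; the robot and the scene stay as the last step left them, time stands still between calls to the robot, and variables do not carry over. Pictures are saved under pics/ and viewed, at most 10 in all, crops included, and the job is handed in when it is done.

Besides the shell and the picture viewer there is one more tool, called after "Emit:" as name(argument=value, ...) on one line, values as JSON. step_arm: Moves the arm, as the interface text tells. Its arguments: {"type":"object","properties":{"increments":{"type":"array"},"newtons":{"type":"number"}},"required":["increments"]}

```bash
mkdir -p pics
python3 - <<'E'
from cell import robot, viewer
import cv2, numpy as np
for n in("scene","top"):
    cv2.imwrite(f"pics/{n}0.png",viewer.read_camera(n)[...,::-1])
    p=viewer.camera_params(n);print(n,np.round(p["K"],1).tolist(),np.round(p["T"],3).tolist())
s=robot.observe();print(s["time"],s["tool_pos"],s["tool_rot"],s["opening"],robot.grip_depth)
E
```

```text
scene [[590.6, 0.0, 315.2], [0.0, 590.6, 242.9], [0.0, 0.0, 1.0]] [[0.168, 0.761, -0.627, 1.275], [0.986, -0.139, 0.096, -0.121], [-0.014, -0.634, -0.773, 1.14], [0.0, 0.0, 0.0, 1.0]]
top [[469.9, 0.0, 324.9], [0.0, 469.9, 236.9], [0.0, 0.0, 1.0]] [[0.009, -0.994, 0.11, 0.284], [-1.0, -0.008, 0.005, -0.01], [-0.004, -0.11, -0.994, 1.139], [0.0, 0.0, 0.0, 1.0]]
0.1 [ 0.15702819 -0.5005888   0.22612327] [-3.1402510e+00 -1.8896582e-04  3.0381903e-01] 0.09183938515328006 -0.0188
```

View pics/scene0.png

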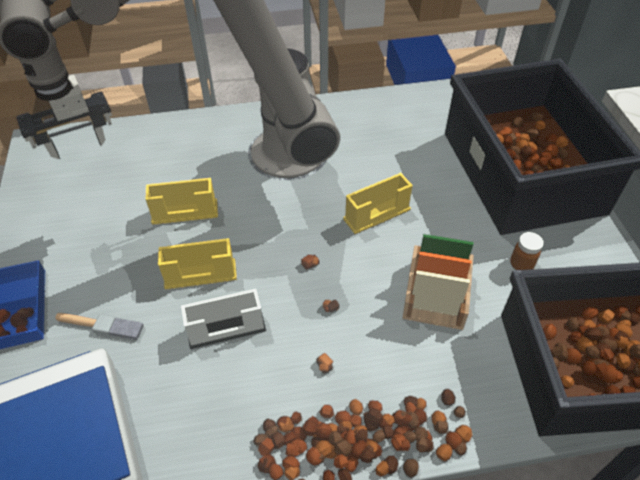

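View pics/top0.png

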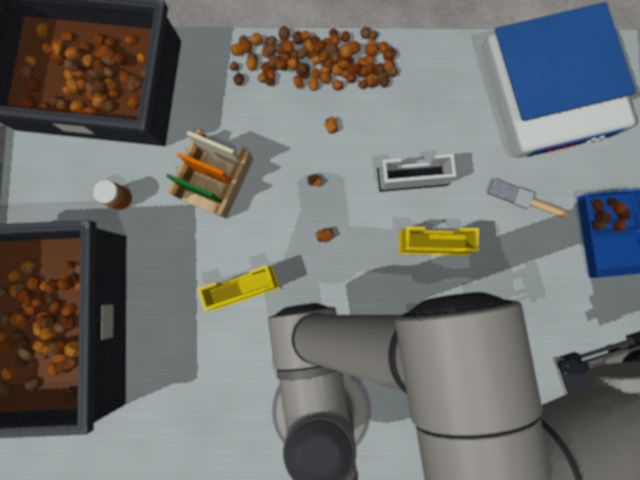

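The scene picture shows the rack at about (440,285) and the white stand at (224,317). In the top picture they are at (208,172) and (417,172).
- **Plaque candidates (top picture):** green (193,188), orange (203,166) and ivory (213,147). The orange one, in the middle slot, is the target.
- **Stand candidates:** white (417,172), and yellow (440,240) and (238,288), plus a third yellow one visible only in the scene picture at (180,200). The white one is the target.

Next is a close crop to check these choices.

Run:
```python
import cv2, numpy as np
t=cv2.imread("pics/top0.png");s=cv2.imread("pics/scene0.png")
def c(im,x,y):
    o=cv2.resize(im[y:y+75,x:x+100],None,fx=4,fy=4,interpolation=cv2.INTER_CUBIC)
    for k in range(0,100,20): cv2.putText(o,str(x+k),(4*k,10),0,.35,(0,0,255)); cv2.line(o,(4*k,12),(4*k,18),(0,0,255))
    for k in range(15,75,15): cv2.putText(o,str(y+k),(0,4*k+4),0,.35,(0,0,255))
    return o
m=np.vstack([np.hstack([c(t,160,130),c(t,370,135)]),np.hstack([c(s,390,230),c(s,175,280)])])
cv2.imwrite("pics/crop.png",m)
```

```text
(no output)
```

View pics/crop.png

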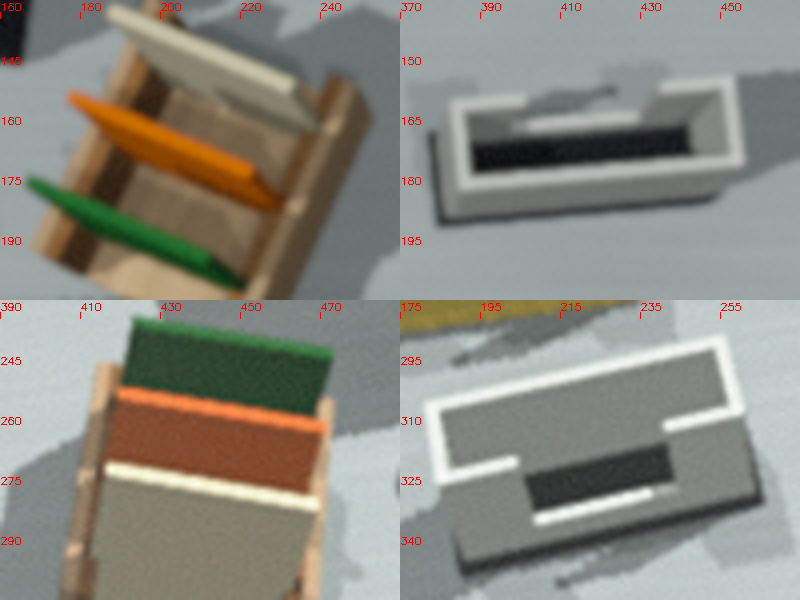

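The crop confirms the orange plaque in the middle slot. Its top edge runs from (178.7,154.5) to (221.7,173) in the top picture and from (419.5,253.5) to (471.2,261.5) in the scene picture. The white stand's rim corners are clear in both views, and its window faces away from the robot.

Run:
```python
from cell import robot, viewer
import numpy as np
def w(n,px,z):
    p=viewer.camera_params(n);K,T=np.array(p["K"]),np.array(p["T"])
    d=T[:3,:3]@np.linalg.solve(K,[*px,1]);o=T[:3,3];return o+d*(z-o[2])/d[2]
def line(n,a,b,z):
    A,B=w(n,a,z),w(n,b,z);d=A-B
    print(n,"mid",((A+B)/2).round(4),"len",np.linalg.norm(d[:2]).round(4),"ang",np.degrees(np.arctan2(d[1],d[0])).round(1))
line("top",(178.7,154.5),(221.7,173),.142)
line("scene",(471.2,261.5),(419.5,253.5),.142)
for n,c in(("top",[(382.5,160.5),(453.2,154.2),(455.5,176.2),(384.5,182.5)]),("scene",[(255.5,289.2),(181.2,305.7),(184.5,326.2),(260.5,308)])):
    P=np.array([w(n,q,.09) for q in c]);d=P[0]-P[1]+P[3]-P[2];e=P[0]-P[3]+P[1]-P[2]
    print(n,P.mean(0).round(4),np.linalg.norm(d)/2,np.linalg.norm(e)/2,np.degrees(np.arctan2(d[1],d[0])),np.degrees(np.arctan2(e[1],e[0])))
```

```text
top mid [0.5511 0.268  0.142 ] len 0.1034 ang 67.0
scene mid [0.5554 0.2681 0.142 ] len 0.1092 ang 68.3
top [ 0.5582 -0.2174  0.09  ] 0.1623820619061063 0.051436958148950086 95.62875915668214 4.7127506180876475
scene [ 0.5611 -0.2176  0.09  ] 0.16061866604416697 0.051363921372758206 95.5250713039498 -173.9711539343243
```

```bash
cat > h.py <<'E'
from cell import robot, viewer
import numpy as np, sys
from scipy.spatial.transform import Rotation as R
def go(x,y,z,yaw):
    s=robot.observe();r=R.from_euler("xyz",s["tool_rot"]);g=R.from_euler("xyz",[180,0,yaw],degrees=True)
    print("t",round(s["time"],2),"pos",np.round(s["tool_pos"],4),"yaw",np.degrees(s["tool_rot"]).round(2),"F",np.round(s["contact_force"],1),"open",round(s["opening"],4))
    print("cm",(r.inv().apply(np.array([x,y,z])-s["tool_pos"])*100).round(2),"dr",(r.inv()*g).as_rotvec(degrees=True).round(2))
if __name__=="__main__": go(*map(float,sys.argv[1:]))
E
python3 h.py .5 -.1 .27 43; python3 h.py .553 .268 .26 67.5
```

```text
t 0.1 pos [ 0.157  -0.5006  0.2261] yaw [-1.7992e+02 -1.0000e-02  1.7410e+01] F [-0.8 -0.3  0. ] open 0.0918
cm [ 44.71 -27.97  -4.34] dr [ -0.07  -0.03 -25.59]
t 0.1 pos [ 0.157  -0.5006  0.2261] yaw [-1.7992e+02 -1.0000e-02  1.7410e+01] F [-0.8 -0.3  0. ] open 0.0918
cm [ 60.78 -61.5   -3.29] dr [-7.000e-02 -4.000e-02 -5.009e+01]
```

Emit:
step_arm(increments=[{"delta_pos": [5, -3, -4.3], "dr": [0, 0, -3], "fingers": 0.13}, {"delta_pos": [10, -6.2, -4.3], "dr": [0, 0, -6], "fingers": 0.13}, {"delta_pos": [15, -9.4, -4.3], "dr": [0, 0, -9], "fingers": 0.13}, {"delta_pos": [20, -12.5, -4.3], "dr": [0, 0, -12], "fingers": 0.13}, {"delta_pos": [25, -15.6, -4.3], "dr": [0, 0, -15], "fingers": 0.13}])

```text
time: 0.72
tool_pos: [0.3498, -0.2756, 0.2696]
tool_rot: [-3.142, -0.0, 0.567]
contact_force: [0.3, 0.5, 0.6]
opening: 0.0464
grip_force: 0.0
```

```bash
python3 h.py .52 0 .27 50
```

```text
t 0.72 pos [ 0.3498 -0.2756  0.2696] yaw [-180.     -0.     32.49] F [0.3 0.5 0.6] open 0.0464
cm [ 29.15 -14.1   -0.04] dr [ -0.    -0.   -17.51]
```

Emit:
step_arm(increments=[{"delta_pos": [5.5, -2.8, 0], "dr": [0, 0, -3.5], "fingers": 0.13}, {"delta_pos": [11, -5.5, 0], "dr": [0, 0, -7], "fingers": 0.13}, {"delta_pos": [17, -8.3, 0], "dr": [0, 0, -10.5], "fingers": 0.13}, {"delta_pos": [23, -11.2, 0], "dr": [0, 0, -14], "fingers": 0.13}, {"delta_pos": [29, -14.1, 0], "dr": [0, 0, -17.5], "fingers": 0.13}])

```text
time: 1.35
tool_pos: [0.5126, -0.0111, 0.2695]
tool_rot: [-3.142, 0.0, 0.873]
contact_force: [0.8, -0.7, -0.2]
opening: 0.0398
grip_force: 0.0
```

```bash
python3 h.py .553 .268 .25 67.5
```

```text
t 1.35 pos [ 0.5126 -0.0111  0.2695] yaw [-1.800e+02  2.000e-02  5.003e+01] F [ 0.8 -0.7 -0.2] open 0.0398
cm [ 23.98 -14.83   1.94] dr [-1.000e-02  2.000e-02 -1.747e+01]
```

Emit:
step_arm(increments=[{"delta_pos": [5, -3.2, 0], "dr": [0, 0, -4], "fingers": 0.13}, {"delta_pos": [10, -6.5, 0], "dr": [0, 0, -8], "fingers": 0.13}, {"delta_pos": [15, -9.8, 0], "dr": [0, 0, -12], "fingers": 0.13}, {"delta_pos": [20, -13, 0.5], "dr": [0, 0, -15], "fingers": 0.13}, {"delta_pos": [22.6, -14.7, 1], "dr": [0, 0, -17.5], "fingers": 0.13}])

```text
time: 1.98
tool_pos: [0.5445, 0.2574, 0.2588]
tool_rot: [-3.141, 0.0, 1.181]
contact_force: [0.1, -0.7, 0.0]
opening: 0.0399
grip_force: 0.0
```

Emit:
step_arm(increments=[{"delta_pos": [0, 0, 0], "dr": [0, 0, 0], "fingers": 0.13}, {"delta_pos": [0, 0, 0], "dr": [0, 0, 0], "fingers": 0.13}, {"delta_pos": [0, 0, 0], "dr": [0, 0, 0], "fingers": 0.13}, {"delta_pos": [0, 0, 0], "dr": [0, 0, 0], "fingers": 0.13}, {"delta_pos": [0, 0, 0], "dr": [0, 0, 0], "fingers": 0.13}])

```text
time: 2.6
tool_pos: [0.5452, 0.2539, 0.2599]
tool_rot: [3.141, -0.0, 1.175]
contact_force: [0.2, 1.3, -0.5]
opening: 0.04
grip_force: 0.0
```

```bash
python3 h.py .553 .268 .106 67.5
python3 - <<'E'
from cell import robot, viewer
import cv2, numpy as np
im=viewer.read_camera("wrist");p=viewer.camera_params("wrist");K,T=np.array(p["K"]),np.array(p["T"])
cv2.imwrite("pics/w1.png",im[...,::-1]);np.savez("w1",K=K,T=T)
u=np.array([-np.sin(np.radians(22.5)),0,0]);d=np.array([np.cos(np.radians(67.5)),np.sin(np.radians(67.5)),0])
for k in(-.055,0,.055):
    q=np.linalg.inv(T)@np.append(np.array([.553,.268,.142])+k*d,1);q=K@q[:3];print((q[:2]/q[2]).round(1))
E
```

```text
t 2.6 pos [0.5452 0.2539 0.2599] yaw [ 1.7998e+02 -1.0000e-02  6.7350e+01] F [ 0.2  1.3 -0.5] open 0.04
cm [ 1.6   0.18 15.39] dr [ 0.02 -0.01 -0.15]
[318.4 283.8]
[318.3 211.8]
[318.2 131.5]
```

View pics/w1.png

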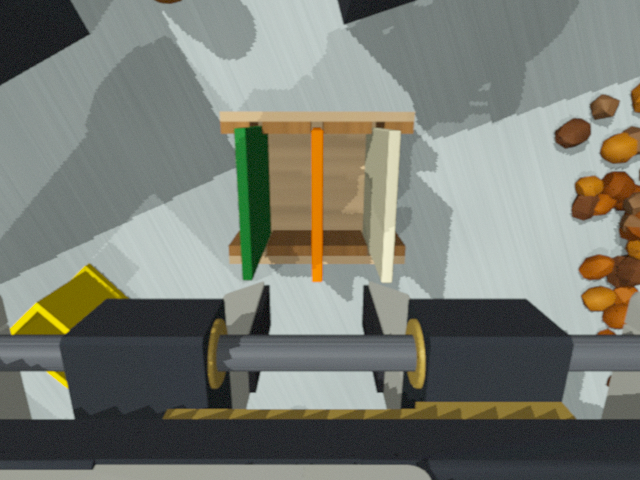

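The wrist view shows the orange edge vertical at column 317, rows 128–280, within about 3 px of my prediction. Green is at columns 240–265 and ivory at 370–395. The corrected shift is x +1.8, y +0.1, z +15.4 cm.

Emit:
step_arm(increments=[{"delta_pos": [1.8, 0.1, 1], "dr": [0, 0, 0], "fingers": 0.13}, {"delta_pos": [1.8, 0.1, 3], "dr": [0, 0, 0], "fingers": 0.13}, {"delta_pos": [1.8, 0.1, 6], "dr": [0, 0, 0], "fingers": 0.13}, {"delta_pos": [1.8, 0.1, 8], "dr": [0, 0, 0], "fingers": 0.13}, {"delta_pos": [1.8, 0.1, 9.4], "dr": [0, 0, 0], "fingers": 0.13}])

```text
time: 3.28
tool_pos: [0.5526, 0.2714, 0.1637]
tool_rot: [-3.14, 0.001, 1.177]
contact_force: [-0.1, -0.1, 0.0]
opening: 0.0398
grip_force: 0.0
```

Emit:
step_arm(increments=[{"delta_pos": [0, 0, 1.5], "dr": [0, 0, 0], "fingers": 0.13}, {"delta_pos": [0, 0, 3], "dr": [0, 0, 0], "fingers": 0.13}, {"delta_pos": [0, 0, 4.5], "dr": [0, 0, 0], "fingers": 0.13}, {"delta_pos": [0, 0, 6], "dr": [0, 0, 0], "fingers": 0.13}, {"delta_pos": [0, 0, 6], "dr": [0, 0, 0], "fingers": 0.13}])

```text
time: 3.9
tool_pos: [0.5521, 0.2704, 0.1042]
tool_rot: [-3.14, 0.002, 1.176]
contact_force: [-0.4, -0.2, -0.4]
opening: 0.04
grip_force: 0.0
```

```bash
python3 h.py .554 .27 .106 67.5
```

```text
t 3.9 pos [0.5521 0.2704 0.1042] yaw [-1.7989e+02  1.1000e-01  6.7400e+01] F [-0.4 -0.2 -0.4] open 0.04
cm [ 0.04  0.19 -0.18] dr [-0.11  0.11 -0.1 ]
```

Emit:
step_arm(increments=[{"delta_pos": [0, 0.1, -0.2], "dr": [0, 0, 0], "fingers": 0.6}, {"delta_pos": [0, 0.1, -0.2], "dr": [0, 0, 0], "fingers": 1}, {"delta_pos": [0, 0.1, -0.2], "dr": [0, 0, 0], "fingers": 1}, {"delta_pos": [0, 0.1, -0.2], "dr": [0, 0, 0], "fingers": 1}, {"delta_pos": [0, 0.1, -0.2], "dr": [0, 0, 0], "fingers": 1}], newtons=25)

```text
time: 4.53
tool_pos: [0.5539, 0.2704, 0.108]
tool_rot: [3.141, -0.0, 1.176]
contact_force: [-1.0, -0.1, 2.6]
opening: 0.0076
grip_force: 25.0
```

```bash
python3 h.py .554 .27 .106 67.5
```

```text
t 4.53 pos [0.5539 0.2704 0.108 ] yaw [ 1.7998e+02 -2.0000e-02  6.7410e+01] F [-1.  -0.1  2.6] open 0.0076
cm [-0.03  0.02  0.2 ] dr [ 0.02 -0.02 -0.09]
```

Emit:
step_arm(increments=[{"delta_pos": [0, 0, -1], "dr": [0, 0, 0], "fingers": 1}, {"delta_pos": [0, 0, -2.2], "dr": [0, 0, 0], "fingers": 1}, {"delta_pos": [0, 0, -3.6], "dr": [0, 0, 0], "fingers": 1}, {"delta_pos": [0, 0, -5], "dr": [0, 0, 0], "fingers": 1}, {"delta_pos": [0, 0, -6.5], "dr": [0, 0, 0], "fingers": 1}])

```text
time: 5.15
tool_pos: [0.5538, 0.2704, 0.1739]
tool_rot: [3.141, -0.0, 1.176]
contact_force: [0.0, -0.6, -2.1]
opening: 0.0081
grip_force: 25.0
```

Emit:
step_arm(increments=[{"delta_pos": [0, 0, -2], "dr": [0, 0, 0], "fingers": 1}, {"delta_pos": [0, 0, -4.5], "dr": [0, 0, 0], "fingers": 1}, {"delta_pos": [0, 0, -7], "dr": [0, 0, 0], "fingers": 1}, {"delta_pos": [0, 0, -9.5], "dr": [0, 0, 0], "fingers": 1}, {"delta_pos": [0, 0, -11], "dr": [0, 0, 0], "fingers": 1}])

```text
time: 5.78
tool_pos: [0.554, 0.2704, 0.2847]
tool_rot: [3.14, -0.001, 1.176]
contact_force: [0.1, 0.3, -1.7]
opening: 0.0079
grip_force: 25.0
```

```bash
python3 h.py .59 0 .28 81;python3 h.py .56 -.2175 .28 95.5
python3 - <<'E'
from cell import viewer
import cv2
cv2.imwrite("pics/s2.png",viewer.read_camera("scene")[...,::-1])
E
```

```text
t 5.78 pos [0.554  0.2704 0.2847] yaw [ 1.799e+02 -8.000e-02  6.741e+01] F [ 0.1  0.3 -1.7] open 0.0079
cm [-23.59  13.71   0.46] dr [  0.11  -0.07 -13.59]
t 5.78 pos [0.554  0.2704 0.2847] yaw [ 1.799e+02 -8.000e-02  6.741e+01] F [ 0.1  0.3 -1.7] open 0.0079
cm [-44.82  19.3    0.44] dr [  0.12  -0.05 -28.09]
```

View pics/s2.png

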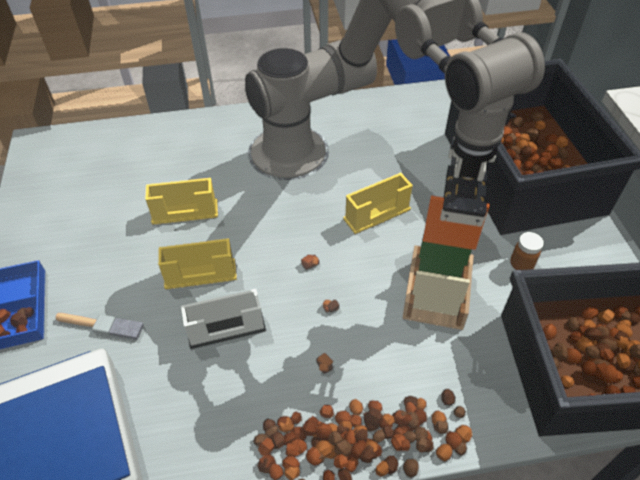

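The picture shows the orange plaque held in the gripper at (452,222), with green and ivory still in the rack. Next I carry it to the stand.

Emit:
step_arm(increments=[{"delta_pos": [-3, 1.7, 0], "dr": [0, 0, -2], "fingers": 1}, {"delta_pos": [-7.5, 4.3, 0], "dr": [0, 0, -4.5], "fingers": 1}, {"delta_pos": [-12.5, 7.2, 0], "dr": [0, 0, -7.5], "fingers": 1}, {"delta_pos": [-18, 10.3, 0], "dr": [0, 0, -10.5], "fingers": 1}, {"delta_pos": [-23.5, 13.5, 0], "dr": [0, 0, -13.5], "fingers": 1}])

```text
time: 6.45
tool_pos: [0.5876, 0.0015, 0.2822]
tool_rot: [-3.141, 0.0, 1.414]
contact_force: [1.2, 0.1, -1.6]
opening: 0.0079
grip_force: 25.0
```

```bash
python3 h.py .56 -.2175 .28 95.5
```

```text
t 6.45 pos [0.5876 0.0015 0.2822] yaw [-179.95    0.     81.03] F [ 1.2  0.1 -1.6] open 0.0079
cm [-22.06   0.69   0.22] dr [ -0.05  -0.   -14.47]
```

Emit:
step_arm(increments=[{"delta_pos": [-5.5, 0.2, 0], "dr": [0, 0, -3.5], "fingers": 1}, {"delta_pos": [-11, 0.4, 0], "dr": [0, 0, -7], "fingers": 1}, {"delta_pos": [-16, 0.5, 0], "dr": [0, 0, -10.5], "fingers": 1}, {"delta_pos": [-20, 0.6, 0], "dr": [0, 0, -13], "fingers": 1}, {"delta_pos": [-22.1, 0.7, 0], "dr": [0, 0, -14.5], "fingers": 1}])

```text
time: 7.08
tool_pos: [0.559, -0.2183, 0.2819]
tool_rot: [-3.14, -0.0, 1.664]
contact_force: [0.0, 0.3, -1.6]
opening: 0.0081
grip_force: 25.0
```

Emit:
step_arm(increments=[{"delta_pos": [0, 0, 0], "dr": [0, 0, 0], "fingers": 1}, {"delta_pos": [0, 0, 0], "dr": [0, 0, 0], "fingers": 1}, {"delta_pos": [0, 0, 0], "dr": [0, 0, 0], "fingers": 1}, {"delta_pos": [0, 0, 0], "dr": [0, 0, 0], "fingers": 1}, {"delta_pos": [0, 0, 0], "dr": [0, 0, 0], "fingers": 1}])

```text
time: 7.7
tool_pos: [0.56, -0.2156, 0.2828]
tool_rot: [3.141, 0.0, 1.666]
contact_force: [-0.2, 0.3, -1.6]
opening: 0.0075
grip_force: 25.0
```

```bash
python3 h.py .56 -.2175 .21 95.5
python3 - <<'E'
from cell import viewer
import cv2, numpy as np
im=viewer.read_camera("wrist")[...,::-1].copy();p=viewer.camera_params("wrist");K,T=np.array(p["K"]),np.array(p["T"])
a=np.radians(5.5);x=np.array([np.cos(a),np.sin(a)]);y=np.array([-np.sin(a),np.cos(a)])
for i,j in((.02,.075),(.02,-.075),(-.02,-.075),(-.02,.075)):
    q=np.linalg.inv(T)@np.append(np.array([.56,-.2175])+i*x+j*y,[.09,1]);q=K@q[:3];q=q[:2]/q[2];print(i,j,q.round(1))
    cv2.circle(im,tuple(q.round().astype(int).tolist()),2,(255,0,255),-1)
cv2.imwrite("pics/w3.png",im)
E
```

```text
t 7.7 pos [ 0.56   -0.2156  0.2828] yaw [1.7999e+02 1.0000e-02 9.5450e+01] F [-0.2  0.3 -1.6] open 0.0075
cm [-0.19 -0.02  7.28] dr [ 0.01  0.01 -0.05]
0.02 0.075 [338.3 125.9]
0.02 -0.075 [336.  289.2]
-0.02 -0.075 [294.1 289.2]
-0.02 0.075 [291.1 126. ]
```

View pics/w3.png

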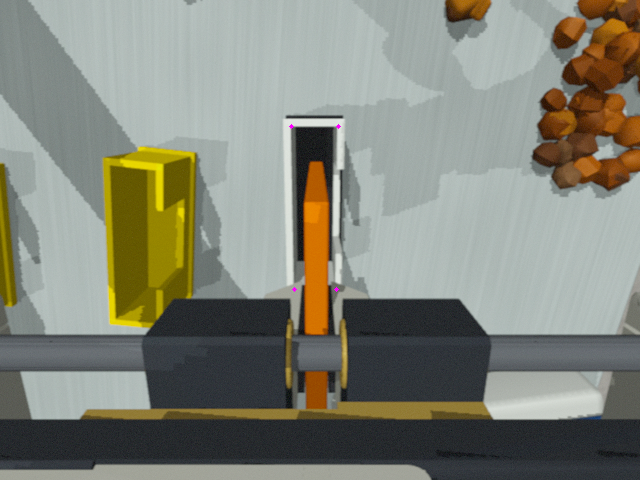

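The wrist view shows the plaque's foot at columns 309–323, centred over the white trough. The trough's inside spans columns 295–334, and the predicted corners match. The TCP should end at about z = 0.106 with the foot on the floor.

Emit:
step_arm(increments=[{"delta_pos": [-0.2, 0, 1.5], "dr": [0, 0, 0], "fingers": 1}, {"delta_pos": [-0.2, 0, 4], "dr": [0, 0, 0], "fingers": 1}, {"delta_pos": [-0.2, 0, 6.5], "dr": [0, 0, 0], "fingers": 1}, {"delta_pos": [-0.2, 0, 8], "dr": [0, 0, 0], "fingers": 1}, {"delta_pos": [-0.2, 0, 9], "dr": [0, 0, 0], "fingers": 1}])

```text
time: 8.38
tool_pos: [0.5599, -0.2181, 0.1916]
tool_rot: [-3.141, -0.0, 1.665]
contact_force: [-0.6, 0.2, -1.6]
opening: 0.0075
grip_force: 25.0
```

Emit:
step_arm(increments=[{"delta_pos": [0, 0, 1.5], "dr": [0, 0, 0], "fingers": 1}, {"delta_pos": [0, 0, 3], "dr": [0, 0, 0], "fingers": 1}, {"delta_pos": [0, 0, 4.5], "dr": [0, 0, 0], "fingers": 1}, {"delta_pos": [0, 0, 6], "dr": [0, 0, 0], "fingers": 1}, {"delta_pos": [0, 0, 7], "dr": [0, 0, 0], "fingers": 1}])

```text
time: 9.0
tool_pos: [0.5598, -0.2179, 0.1215]
tool_rot: [-3.141, -0.0, 1.665]
contact_force: [-0.3, 0.5, -2.1]
opening: 0.0081
grip_force: 25.0
```

```bash
python3 h.py .56 -.2175 .106 95.5
```

```text
t 9.0 pos [ 0.5598 -0.2179  0.1215] yaw [-1.7995e+02 -3.0000e-02  9.5410e+01] F [-0.3  0.5 -2.1] open 0.0081
cm [0.04 0.02 1.55] dr [-0.05 -0.03 -0.09]
```

Emit:
step_arm(increments=[{"delta_pos": [0, 0, 0.4], "dr": [0, 0, 0], "fingers": 1}, {"delta_pos": [0, 0, 0.8], "dr": [0, 0, 0], "fingers": 1}, {"delta_pos": [0, 0, 1.1], "dr": [0, 0, 0], "fingers": 1}, {"delta_pos": [0, 0, 1.3], "dr": [0, 0, 0], "fingers": 1}, {"delta_pos": [0, 0, 1.4], "dr": [0, 0, 0], "fingers": 1}])

```text
time: 9.62
tool_pos: [0.5601, -0.2181, 0.1088]
tool_rot: [3.141, 0.0, 1.665]
contact_force: [-0.2, -0.5, -1.7]
opening: 0.0078
grip_force: 25.0
```

Emit:
step_arm(increments=[{"delta_pos": [0, 0, 0.05], "dr": [0, 0, 0], "fingers": 1}, {"delta_pos": [0, 0, 0.1], "dr": [0, 0, 0], "fingers": 1}, {"delta_pos": [0, 0, 0.15], "dr": [0, 0, 0], "fingers": 1}, {"delta_pos": [0, 0, 0.2], "dr": [0, 0, 0], "fingers": 1}, {"delta_pos": [0, 0, 0.2], "dr": [0, 0, 0], "fingers": 1}])

```text
time: 10.25
tool_pos: [0.56, -0.218, 0.1067]
tool_rot: [-3.142, 0.0, 1.665]
contact_force: [-0.3, -0.5, -2.3]
opening: 0.0078
grip_force: 25.0
```

Nothing has touched yet, since Fz still reads only the plaque's weight. I continue down in 0.5 mm steps.

Emit:
step_arm(increments=[{"delta_pos": [0, 0, 0.05], "dr": [0, 0, 0], "fingers": 1}, {"delta_pos": [0, 0, 0.1], "dr": [0, 0, 0], "fingers": 1}, {"delta_pos": [0, 0, 0.15], "dr": [0, 0, 0], "fingers": 1}, {"delta_pos": [0, 0, 0.2], "dr": [0, 0, 0], "fingers": 1}, {"delta_pos": [0, 0, 0.2], "dr": [0, 0, 0], "fingers": 1}])

```text
time: 10.88
tool_pos: [0.5602, -0.2181, 0.106]
tool_rot: [3.141, 0.001, 1.665]
contact_force: [-1.6, 1.6, 7.3]
opening: 0.0081
grip_force: 25.0
```

The foot met the floor exactly where predicted (z = 0.106, Fz +7 N). I release, opening wide so that the leaning plaque is clear of the fingers.

Emit:
step_arm(increments=[{"delta_pos": [0, 0, -0.1], "dr": [0, 0, 0], "fingers": 0.8}, {"delta_pos": [0, 0, -0.1], "dr": [0, 0, 0], "fingers": 0.5}, {"delta_pos": [0, 0, -0.1], "dr": [0, 0, 0], "fingers": 0.2}, {"delta_pos": [0, 0, -0.1], "dr": [0, 0, 0], "fingers": -0.3}, {"delta_pos": [0, 0, -0.1], "dr": [0, 0, 0], "fingers": -1}])

```text
time: 11.5
tool_pos: [0.56, -0.2181, 0.1056]
tool_rot: [-3.141, 0.0, 1.665]
contact_force: [-0.2, -0.8, -0.2]
opening: 0.0447
grip_force: 0.0
```

Emit:
step_arm(increments=[{"delta_pos": [0, 0, -0.1], "dr": [0, 0, 0], "fingers": -1}, {"delta_pos": [0, 0, -0.1], "dr": [0, 0, 0], "fingers": -1}, {"delta_pos": [0, 0, -0.1], "dr": [0, 0, 0], "fingers": -1}, {"delta_pos": [0, 0, -0.1], "dr": [0, 0, 0], "fingers": -1}, {"delta_pos": [0, 0, -0.1], "dr": [0, 0, 0], "fingers": -1}])

```text
time: 12.12
tool_pos: [0.5601, -0.2181, 0.1067]
tool_rot: [-3.142, 0.0, 1.665]
contact_force: [-0.5, -0.0, 0.4]
opening: 0.0906
grip_force: 0.0
```

```bash
python3 h.py .56 -.2175 .106 95.5
python3 - <<'E'
from cell import viewer
import cv2, numpy as np
a=viewer.read_camera("wrist")[...,::-1];b=viewer.read_camera("scene")[...,::-1]
cv2.imwrite("pics/c4.png",np.hstack([cv2.resize(a[100:480,150:500],(400,434)),cv2.resize(b[150:367,150:350],(400,434))]))
E
```

```text
t 12.12 pos [ 0.5601 -0.2181  0.1067] yaw [-1.80e+02  1.00e-02  9.54e+01] F [-0.5 -0.   0.4] open 0.0906
cm [0.06 0.   0.07] dr [-0.    0.01 -0.1 ]
```

View pics/c4.png

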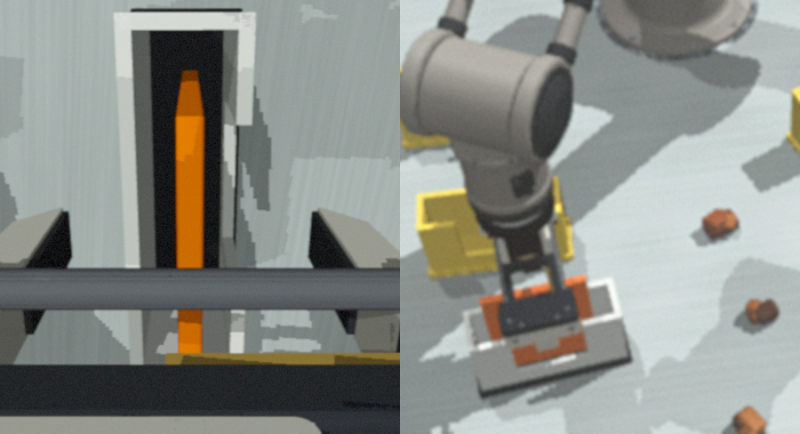

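The plaque is standing in the stand, in the middle of the trough, with the fingers well clear on both sides. I retreat straight up.

Emit:
step_arm(increments=[{"delta_pos": [0, 0, -1], "dr": [0, 0, 0], "fingers": -1}, {"delta_pos": [0, 0, -3], "dr": [0, 0, 0], "fingers": -1}, {"delta_pos": [0, 0, -6], "dr": [0, 0, 0], "fingers": -1}, {"delta_pos": [0, 0, -10], "dr": [0, 0, 0], "fingers": -1}, {"delta_pos": [0, 0, -14], "dr": [0, 0, 0], "fingers": -1}])

```text
time: 12.85
tool_pos: [0.56, -0.218, 0.2488]
tool_rot: [3.141, 0.0, 1.665]
contact_force: [0.6, -0.5, 0.3]
opening: 0.0918
grip_force: 0.0
```

Emit:
step_arm(increments=[{"delta_pos": [0, -3, -1], "dr": [0, 0, 0], "fingers": -1}, {"delta_pos": [0, -7, -2], "dr": [0, 0, 0], "fingers": -1}, {"delta_pos": [0, -11, -2], "dr": [0, 0, 0], "fingers": -1}, {"delta_pos": [0, -14, -2], "dr": [0, 0, 0], "fingers": -1}, {"delta_pos": [0, -14, -2], "dr": [0, 0, 0], "fingers": -1}])

```text
time: 13.48
tool_pos: [0.4194, -0.2314, 0.268]
tool_rot: [3.141, 0.001, 1.663]
contact_force: [-0.1, -0.1, -0.4]
opening: 0.0918
grip_force: 0.0
```

Emit:
step_arm(increments=[{"delta_pos": [0, 0, 0], "dr": [0, 0, 0], "fingers": -1}, {"delta_pos": [0, 0, 0], "dr": [0, 0, 0], "fingers": -1}, {"delta_pos": [0, 0, 0], "dr": [0, 0, 0], "fingers": -1}, {"delta_pos": [0, 0, 0], "dr": [0, 0, 0], "fingers": -1}, {"delta_pos": [0, 0, 0], "dr": [0, 0, 0], "fingers": -1}])

```text
time: 14.1
tool_pos: [0.4208, -0.2312, 0.2666]
tool_rot: [-3.141, -0.0, 1.665]
contact_force: [-0.1, -0.2, 0.1]
opening: 0.0914
grip_force: 0.0
```

Run:
```python
from cell import viewer
import cv2
cv2.imwrite("pics/s5.png",viewer.read_camera("scene")[...,::-1])
```

```text
(no output)
```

View pics/s5.png

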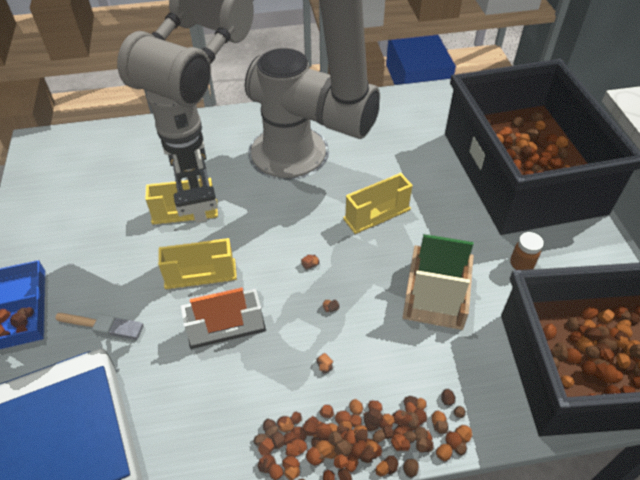

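The picture shows the orange plaque standing in the white stand at (220,312), and green and ivory still in the rack at (443,275). The gripper is clear of everything, so I hand in.

```bash
python3 -c "
from cell import robot
print(robot.hand_in())"
```

```text
the job is handed in; nothing more can be done
None
```

The orange plaque is standing on the floor of the white viewing stand, the green and ivory plaques are still in their slots, and the job was handed in after about 14 s.

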